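# Unscrew the filler cap of the de-airing pot

### The job

Unscrew the large round black filler cap from the lid of the steel de-airing pot: turn it anticlockwise (seen from above) until its thread lets go, less than a quarter turn, and keep hold of it as it comes free. Lift it straight off and set it down gently, right way up and flat, in the shallow metal tray. Do not knock the two white screw-top jars about.

Things in the scene. Friction and masses are not known exactly. Their poses are not given: they have to be found in the camera images.
- cap_center (a point): Centre, on the axis and half-way up, of the filler cap: a ribbed round black plastic cap 52 mm in diameter and 34 mm high, 80 g, z axis up along its axis. Grip it across the diameter at any yaw, with the fingertips no lower than its lower edge (17 mm below this point), because it is later set down on a flat floor.
- neck_top (a point): Centre of the top rim of the pot's filler neck, 36 mm in diameter (44 mm over the thread), inside the cap at the start; 132 mm above the rack. The pot is steel, cannot move, 144 mm in diameter over its flange, its flat lid 100 mm above the rack; the neck stands 18 mm off the lid's centre. z axis up.
- vent_plug (a point): Top of the small steel vent plug, 13 mm in diameter, on the pot's lid 64 mm from the neck axis and 111 mm above the rack. It is not the cap and stays shut.
- tray_in (a point): Centre of the inner floor of the shallow aluminium tray, a loose rectangle 170 mm (its x) by 150 mm (its y) and 12 mm high with 3 mm walls, 0.9 kg; floor about 3 mm above the rack. z axis up.
- cap: The filler cap itself; origin in its lower edge, 17 mm below cap_center. Coarse right-hand thread (30 mm rise per full turn, 3 mm of axial play). Hand tight at first: 40 to 70 degrees anticlockwise frees it, 80 degrees (1.4 rad) always does; raise it 3 to 5 mm over that turn. Without turning it does not come off. Once free, it clears the neck when raised by 30 mm.
- jar_0: White plastic jar with a blue cap, 52 mm in diameter, 75 mm high, a bystander near the back of the rack; origin under its centre.
- jar_1: White plastic jar with a red cap, 60 mm in diameter, 95 mm high, a bystander near the back of the rack; origin under its centre.
- tray: The tray itself, same axes as tray_in; origin under its centre.
There are look-alikes about, which are no part of the job. Leave any green or red look-alike of the cap alone.

How it is judged:
At the end, for the whole second after the job is handed in: The filler cap stands right way up (within 10 degrees) and flat on the floor of the tray, wholly inside its walls, released and at rest; the tray lies flat (x of cap_center in the frame of tray_in between -0.057 and 0.057 m and y of cap_center in the frame of tray_in between -0.047 and 0.047 m and z of cap_center in the frame of tray_in between 0.013 and 0.021 m and angle between cap_center's own z axis and vertical below 0.17 rad and contact force between cap and tray above 0.1 N and linear speed of cap below 0.02 m/s and angle between tray's own z axis and vertical below 0.1 rad); the robot touches nothing.
It fails at once if the cap was let go in the air, more than 25 mm above where it rests in the tray (contact force between cap and anything else below 0.02 N and z of cap_center in the frame of tray_in above 0.042 m and horizontal distance between cap_center and neck_top above 0.03 m).
It fails at once if a jar was knocked more than 30 mm out of its place (distance of any of jar_0, jar_1 from where it was at the start of the episode above 0.03 m).
It also fails if it takes over 45 s, if anything falls off the work surface, if the arm or the gripper's body presses on something with over 40 N, if the wrist force passes 120 N, or if a joint passes its speed limit or range.

### The arm

A 6-joint arm with a two-finger parallel gripper is mounted at the origin on a cart in front of the work surface, level with it; the furniture and walls round the work are solid. World frame = base frame: x ahead of the robot, y to its left, z up, the work surface at z = 0. Lengths are in m, angles in rad, forces in N, time in s.
With the tool pointing down it reaches from about 0.375 to 0.9 m from the base axis. Payload 3.1 kg.
Tool frame: the origin (TCP) lies at the very end of the fingers, on their centre line; the grasp point (between the pads) lies 19 mm behind it; z points along the fingers, y is the direction in which the jaws open and shut (so a half turn about z gives the same grasp; the last joint's range is limited). The gripper opens to 87 mm and grips with 3 to 60 N. Pads are 19 mm wide; open, the fingers measure 117 mm over their backs; the gripper's body (75 mm by 190 mm) begins 51 mm behind the grasp point.
Start: joints at [1.099, 0.527, 1.433, -0, 1.181, -0.178], TCP at [0.181, 0.598, 0.223] pointing down, gripper open.
Joint ranges: [-3.08, 3.08], [-0.75, 2.2], [0.22, 2.44], [-1.43, 4.57], [0, 2.65], [-2.85, 2.85]. Speed limits (rad/s): [2.79, 2.79, 3.14, 3.14, 3.14, 3.14].

### API

Orientations are given as a unit quaternion [x, y, z, w].
In Python, from rig import robot, optics gives the robot as it stands.
- The arm moves only by the shell command python3 -m inch 'ROWS' [FORCE]. ROWS is JSON, a list of rows, each an object of numbers: "ax", "ay", "az": the turn, a rotation vector about the tool's x, y, z in rad; "dx", "dy", "dz": the shift along the tool's x, y, z in mm; "gripper": the opening in per cent of the stroke, from 0 (shut) to 100 (fully open). In form: [{"ax": .., "ay": .., "az": .., "dx": .., "dy": .., "dz": .., "gripper": ..}, ...]. A call has 1 to 8 rows; each row shifts and turns the commanded pose from where the row before left it, along the tool's axes as they then stand; what a row does not reach is not made up. A row lasts 1/10 s, in which the tool goes at most 50 mm and 8.59 degrees, less where a joint would pass 70% of its speed; a pose out of reach is approached as far as the arm can. A call with a gripper value outside its range is refused whole. The fingers move at their own pace and stop on an object; FORCE is the grip in N (left out, the last holds). Time passes only in rows, so rows that do not move let the fingers close. It gives the time, the measured TCP pose, the force and the opening at its end, in the units of the state.
- robot.get_obs(): the state, without advancing time (a new reading comes with each control period).
- optics.camera(name): name is "side" or "top"; returns a dict with "img" (480x640x3 uint8, red, green, blue), "depth" (480x640 float32, m along the optical axis (not along the pixel's ray), 0 where there is no reading), "camera_matrix" (3x3 intrinsics, pixels), "k1" (the pictures are not rectified: a ray, as slopes to the right and down, at radius r is drawn at 1 + k1 r^2 times it, then the intrinsics apply), "position" and "attitude" of the camera in the world. Camera axes: x right, y up, looking along -z (the intrinsics and any distortion apply to the point x, -y, -z); pixel columns grow to the right and rows downward; lengths in m; the calibration is good to about 2 mm. A picture is of the moment at which its call begins.
- robot.hand_in(): hands the job in, once; it reports no verdict.
The state is a dict: "time": time; "q": joint angles; "joint_velocities": joint speeds; "joint_torque": joint torques, N m; "position": TCP position; "tool_rot": TCP orientation; "ft_force": force on the tool from outside, world axes, zero at the start; "moment": the same for the moment, N m; "grip_width": finger opening in m.
Only numpy, scipy, OpenCV 4.12 (cv2) and the standard library are available. Lean on these libraries where they do the work, as an engineer would, in place of code of your own. Each camera call takes 0.05 s, during which the arm holds its last target.

## Working session

There is one attempt and no reset: what is moved stays moved. The work goes in short steps, Python scripts to look and compute and a shell command to move; the robot and the scene stay as the last step left them, time stands still between calls to the robot, and variables do not carry over. Pictures are saved under pics/ and viewed, and the job is handed in when it is done.

```bash
ls; mkdir -p pics; python3 - <<'E'
from rig import robot, optics
import cv2,numpy as np
print(robot.get_obs())
for n in ("top","side"):
    c=optics.camera(n)
    cv2.imwrite(f"pics/{n}0.png",c["img"][:,:,::-1]); np.savez(f"pics/{n}0.npz",**c)
    print(n,c["camera_matrix"],c["k1"],c["position"],c["attitude"])
E
```

```text
pics
{'time': 0.0, 'q': array([ 1.09847077e+00,  5.28460872e-01,  1.43389443e+00, -2.39678585e-05,
        1.18138118e+00, -1.78459196e-01]), 'joint_velocities': array([-6.21698059e-05, -3.50532818e-04,  1.03278220e-03,  1.36063419e-03,
       -1.20025666e-03,  1.33686747e-03]), 'joint_torque': array([ 5.57925614e-04, -4.40046215e+01, -1.76591635e+01,  6.32040622e-02,
        5.83406165e-02, -1.63617860e-04]), 'position': array([0.18065277, 0.59756404, 0.22157738]), 'tool_rot': array([ 1.46400454e-01,  9.89224827e-01, -1.01921052e-03, -3.32170529e-04]), 'ft_force': array([-0.59110449, -0.37361391,  0.54006703]), 'moment': array([ 0.05120191, -0.00023809,  0.04216729]), 'grip_width': 0.08758184849444235}
top [[473.61398637   0.         320.53138592]
 [  0.         473.61398637 233.27705255]
 [  0.           0.           1.        ]] 0.0003554221199903 [ 0.42485079 -0.07618034  0.96329983] [-0.05339272  0.04192872  0.70773495 -0.70320868]
side [[605.94524627   0.         318.29463456]
 [  0.         605.94524627 241.51902279]
 [  0.           0.           1.        ]] 0.018355382429879802 [0.68874726 0.60801941 1.08900472] [0.03311481 0.30353583 0.94883203 0.08054309]
```

View pics/top0.png

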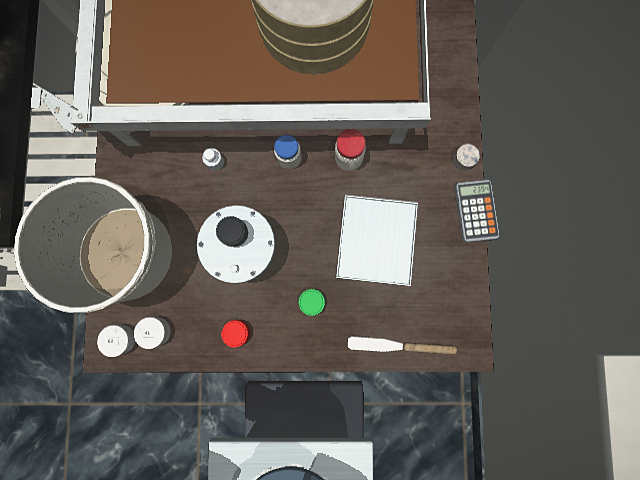

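View pics/side0.png

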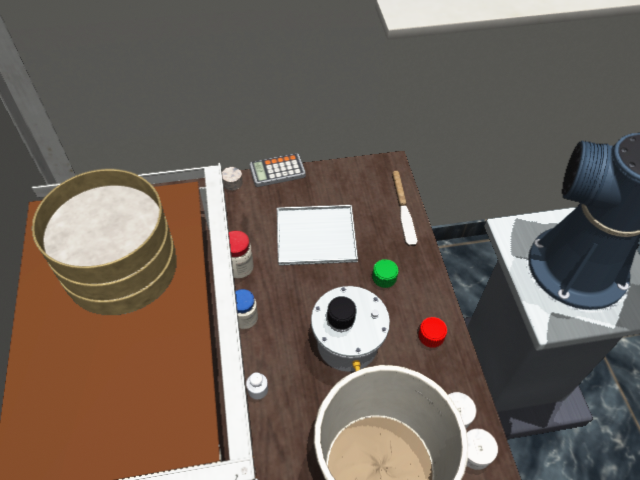

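Candidates for the cap in the top view are the black cap on the pot at (231,232), the green look-alike at (312,302), the red look-alike at (235,334), and the vent plug at (235,268). There are also jar caps at (287,146), (350,143) and (212,157). The description fits the black one on the pot. Next I check it in a close crop and measure.

```bash
cat > h.py <<'E'
import numpy as np,cv2
from scipy.spatial.transform import Rotation as R
def load(n): return dict(np.load(n))
def cloud(c):
    h,w=c["depth"].shape; K=c["camera_matrix"]; k=float(c["k1"])
    u,v=np.meshgrid(np.arange(w),np.arange(h))
    p=cv2.undistortPoints(np.stack([u,v],-1).reshape(-1,1,2).astype(float),K,np.array([k,0,0,0.])).reshape(h,w,2)
    d=c["depth"]; P=np.stack([p[...,0]*d,-p[...,1]*d,-d],-1)
    W=P@R.from_quat(c["attitude"]).as_matrix().T+c["position"]
    W[d==0]=np.nan
    return W
E
python3 - <<'E'
from h import *
for n in ("top","side"):
    c=load(f"pics/{n}0.npz"); W=cloud(c); img=c["img"].astype(int)
    print(n)
    for nm,(u,v) in dict(top=dict(cap=(231,232),plug=(235,268),lid=(250,255),green=(312,302),red=(235,334),tray=(377,240),jb=(287,146),jr=(350,143),pail=(150,230),table=(300,350),beam=(250,112),wj=(211,155)),side=dict(cap=(341,307),plug=(375,314),lid=(365,330),tray=(316,233),jb=(244,300),jr=(238,243),beam=(225,300))).items() if False else [] : pass
    pts=dict(top=dict(cap=(231,228),plug=(235,268),lid=(250,255),green=(312,302),red=(235,334),tray=(377,240),jb=(287,146),jr=(350,143),pail=(150,230),table=(300,350),beam=(250,112),wj=(211,155)),side=dict(cap=(341,307),plug=(375,314),lid=(365,330),tray=(316,233),jb=(244,300),jr=(238,243),beam=(225,300)))[n]
    for nm,(u,v) in pts.items(): print(nm,np.round(W[v,u],4))
    z=W[...,2]
    # cap top
    x0=W[pts['cap'][1],pts['cap'][0]]
    m=(abs(z-x0[2])<0.006)&(np.hypot(W[...,0]-x0[0],W[...,1]-x0[1])<0.05)
    (cx,cy),r=cv2.minEnclosingCircle(W[m][:,:2].astype(np.float32)*1000)
    print('captop',cx,cy,r,np.median(z[m]),W[m].mean(0),m.sum())
    # lid
    zl=W[pts['lid'][1],pts['lid'][0]]
    m=(abs(z-zl[2])<0.006)&(np.hypot(W[...,0]-x0[0],W[...,1]-x0[1])<0.12)
    (cx,cy),r=cv2.minEnclosingCircle(W[m][:,:2].astype(np.float32)*1000); print('lid',cx,cy,r,np.median(z[m]))
    # tray
    t=W[pts['tray'][1],pts['tray'][0]]
    m=((img.min(-1)>130)&(abs(z-t[2])<0.02)&(np.hypot(W[...,0]-t[0],W[...,1]-t[1])<0.125))
    m=cv2.morphologyEx(m.astype(np.uint8),cv2.MORPH_OPEN,np.ones((3,3)))>0
    print('tray',cv2.minAreaRect(W[m][:,:2].astype(np.float32)*1000),np.median(z[m]),m.sum())
c=load("pics/top0.npz");s=load("pics/side0.npz")
a=cv2.resize(c["img"][190:290,185:285],(400,400)); b=cv2.resize(s["img"][275:375,300:400],(400,400))
cv2.imwrite("pics/crop0.png",np.hstack([a,b])[:,:,::-1])
E
```

```text
top
cap [0.5462 0.0933 0.1469]
plug [0.4787 0.0924 0.1092]
lid [0.5026 0.0664 0.1036]
green [ 0.4165 -0.0442  0.0364]
red [0.3561 0.1047 0.0341]
tray [ 0.5404 -0.1758  0.0046]
jb [0.7177 0.0024 0.0735]
jr [ 0.7148 -0.1192  0.0961]
pail [0.5405 0.2271 0.169 ]
table [ 0.3221 -0.019   0.0028]
beam [0.7435 0.0571 0.1819]
wj [0.7071 0.1553 0.0543]
captop 541.9359130859375 94.74855041503906 25.978025436401367 0.14836651760363206 [0.54156122 0.09404331 0.14820728] 676
lid 524.0938720703125 94.81201171875 71.8071060180664 0.10096795054820074
tray ((541.9840087890625, -175.25442504882812), (149.82395935058594, 172.4347686767578), 83.36773681640625) 0.0038350718859261335 5753
side
cap [0.5449 0.0967 0.1511]
plug [0.4805 0.1002 0.1124]
lid [0.5038 0.124  0.1023]
tray [ 0.5402 -0.1797  0.    ]
jb [0.7141 0.0087 0.0739]
jr [ 0.712  -0.1139  0.0923]
beam [nan nan nan]
captop 543.6539306640625 97.04998016357422 26.322263717651367 0.14790469787609006 [0.54352756 0.09795558 0.14791136] 519
lid 526.5335083007812 95.72818756103516 73.11744689941406 0.10021352670170025
tray ((541.9500732421875, -171.68710327148438), (154.4950714111328, 172.7740478515625), 82.5794906616211) 0.0029764366591328306 4064
```

View pics/crop0.png

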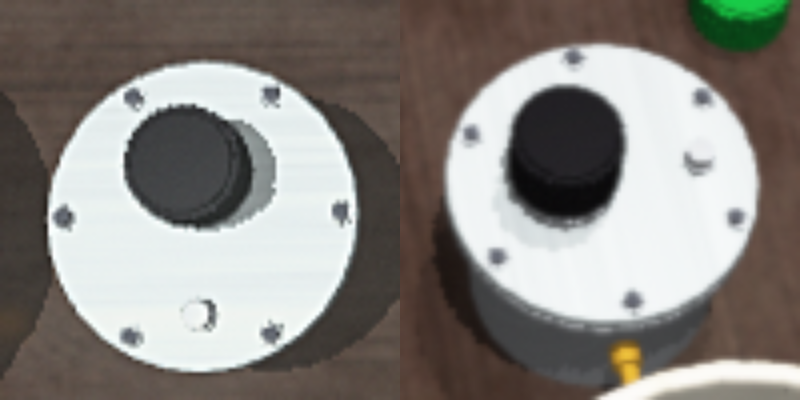

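The crop shows one ribbed black cap on the lid at crop pixel (190,165), with the vent plug at (198,315), so the choice stands. Next I check the pail's height and work out the approach.

```bash
cat >> h.py <<'E'
def plan(goal,yaw_deg=None):
    from rig import robot
    o=robot.get_obs(); M=R.from_quat(o["tool_rot"]).as_matrix()
    print("t",round(o["time"],2),"pos",o["position"].round(4),"tooly yaw",np.degrees(np.arctan2(M[1,1],M[0,1])).round(1),"tilt",M[:,2].round(4),"q",o["q"].round(3),"F",o["ft_force"].round(1),"w",round(o["grip_width"],4))
    d=M.T@(np.array(goal)-o["position"])*1000; print("shift tool mm",d.round(1))
    if yaw_deg is not None:
        cur=np.degrees(np.arctan2(M[1,1],M[0,1])); print("az rad (now->goal)",-np.radians(((yaw_deg-cur+90)%180)-90).round(3))
    return o
E
python3 - <<'E'
from h import *
W=cloud(load("pics/top0.npz"))
p=W[170:320,10:190].reshape(-1,3); p=p[p[:,2]>0.12]; print(np.nanmax(p[:,2]),np.percentile(p[:,2],[50,90,98]), p[:,1].min(),p[:,0].min(),p[:,0].max())
p=W.reshape(-1,3);
for lo,hi in((.2,.3),(.3,.5),(.5,.8)):
  q=p[(p[:,2]>lo)&(p[:,2]<hi)]; print(lo,len(q),q.min(0) if len(q) else'',q.max(0) if len(q) else '')
plan([0.5425,0.0957,0.29],-40)
E
```

```text
0.18474471041444662 [0.1695555  0.17976489 0.18137633] 0.22328617505031856 0.403200535398962 0.6595180007506138
0.2 15495 [ 0.33692953 -0.54250038  0.20000536] [0.9298054  0.04596812 0.29998201]
0.3 5776 [ 0.19094015 -0.54057585  0.30000094] [0.87178955 0.03340674 0.33464931]
0.5 0  
t 0.1 pos [0.1806 0.5976 0.2217] tooly yaw 73.2 tilt [-9.0e-04 -1.7e-03 -1.0e+00] q [ 1.099  0.528  1.434  0.     1.181 -0.179] F [0.4 0.6 0.7] w 0.0867
shift tool mm [-491.7 -375.8  -67.8]
az rad (now->goal) -1.166
```

```bash
python3 -m inch '[{"dz":-30,"gripper":100},{"dz":-38},{"dx":-20,"dy":-15},{"dx":-31,"dy":-24},{"dx":-31,"dy":-24},{"dx":-31,"dy":-24},{"dx":-31,"dy":-24},{"dx":-31,"dy":-24}]' 50
python3 -m inch '[{"dx":-31,"dy":-24},{"dx":-31,"dy":-24},{"dx":-31,"dy":-24},{"dx":-31,"dy":-24},{"dx":-31,"dy":-24},{"dx":-31,"dy":-24},{"dx":-31,"dy":-24},{"dx":-31,"dy":-24}]'
python3 -m inch '[{"az":0.1},{"az":0.14},{"az":0.14},{"az":0.14},{"az":0.14},{"az":0.14},{"az":0.14},{"az":0.14}]'
python3 - <<'E'
from h import *
plan([0.5425,0.0957,0.2],-40)
E
```

```text
t 0.1 pos [0.1806 0.5976 0.2217] tooly yaw 73.2 tilt [-9.0e-04 -1.7e-03 -1.0e+00] q [ 1.099  0.528  1.434  0.     1.181 -0.179] F [0.4 0.6 0.7] w 0.0867
shift tool mm [-491.7 -375.6   22.2]
az rad (now->goal) -1.166invalid input
invalid input
invalid input
```

```bash
python3 -m inch '[{"ax":0,"ay":0,"az":0,"dx":0,"dy":0,"dz":-30,"gripper":100},{"ax":0,"ay":0,"az":0,"dx":0,"dy":0,"dz":-38,"gripper":100},{"ax":0,"ay":0,"az":0,"dx":-20,"dy":-15,"dz":0,"gripper":100},{"ax":0,"ay":0,"az":0,"dx":-31,"dy":-24,"dz":0,"gripper":100},{"ax":0,"ay":0,"az":0,"dx":-31,"dy":-24,"dz":0,"gripper":100},{"ax":0,"ay":0,"az":0,"dx":-31,"dy":-24,"dz":0,"gripper":100},{"ax":0,"ay":0,"az":0,"dx":-31,"dy":-24,"dz":0,"gripper":100},{"ax":0,"ay":0,"az":0,"dx":-31,"dy":-24,"dz":0,"gripper":100}]' 50
```

```text
time: 0.9
position: [0.3097, 0.4168, 0.2902]
tool_rot: [0.146, 0.989, -0.0, -0.0]
ft_force: [0.0, -0.4, -0.5]
grip_width: 0.087
```

```bash
python3 -m inch '[{"ax":0,"ay":0,"az":0.12,"dx":-31,"dy":-24,"dz":0,"gripper":100},{"ax":0,"ay":0,"az":0.13,"dx":-28,"dy":-28,"dz":0,"gripper":100},{"ax":0,"ay":0,"az":0.13,"dx":-24,"dy":-31,"dz":0,"gripper":100},{"ax":0,"ay":0,"az":0.13,"dx":-20,"dy":-34,"dz":0,"gripper":100},{"ax":0,"ay":0,"az":0.13,"dx":-15,"dy":-36,"dz":0,"gripper":100},{"ax":0,"ay":0,"az":0.13,"dx":-10,"dy":-37,"dz":0,"gripper":100},{"ax":0,"ay":0,"az":0.13,"dx":-6,"dy":-38,"dz":0,"gripper":100},{"ax":0,"ay":0,"az":0.13,"dx":-1,"dy":-39,"dz":0,"gripper":100}]'
python3 - <<'E'
from h import *
plan([0.5425,0.0957,0.29],-40)
E
```

```text
time: 1.7
position: [0.2389, 0.1654, 0.2902]
tool_rot: [0.617, 0.787, -0.0, -0.0]
ft_force: [-0.3, 0.7, 1.0]
grip_width: 0.0873
t 1.7 pos [0.2389 0.1654 0.2902] tooly yaw 13.7 tilt [-5.e-04 -6.e-04 -1.e+00] q [ 2.140e-01 -7.000e-02  2.065e+00 -1.000e-03  1.148e+00 -2.600e-02] F [-0.3  0.7  1. ] w 0.0873
shift tool mm [-1.397e+02  2.783e+02  1.000e-01]
az rad (now->goal) 0.938
```

```bash
python3 -m inch '[{"ax":0,"ay":0,"az":0,"dx":-15,"dy":31,"dz":0,"gripper":100},{"ax":0,"ay":0,"az":0,"dx":-18,"dy":35,"dz":0,"gripper":100},{"ax":0,"ay":0,"az":0,"dx":-18,"dy":36,"dz":0,"gripper":100},{"ax":0,"ay":0,"az":0,"dx":-18,"dy":36,"dz":0,"gripper":100},{"ax":0,"ay":0,"az":0,"dx":-18,"dy":36,"dz":0,"gripper":100},{"ax":0,"ay":0,"az":0,"dx":-18,"dy":36,"dz":0,"gripper":100},{"ax":0,"ay":0,"az":0,"dx":-18,"dy":35,"dz":0,"gripper":100},{"ax":0,"ay":0,"az":0,"dx":-17,"dy":33,"dz":0,"gripper":100}]'
python3 -m inch '[{"ax":0,"ay":0,"az":0.12,"dx":0,"dy":0,"dz":0,"gripper":100},{"ax":0,"ay":0,"az":0.14,"dx":0,"dy":0,"dz":0,"gripper":100},{"ax":0,"ay":0,"az":0.14,"dx":0,"dy":0,"dz":0,"gripper":100},{"ax":0,"ay":0,"az":0.14,"dx":0,"dy":0,"dz":0,"gripper":100},{"ax":0,"ay":0,"az":0.14,"dx":0,"dy":0,"dz":0,"gripper":100},{"ax":0,"ay":0,"az":0.14,"dx":0,"dy":0,"dz":0,"gripper":100},{"ax":0,"ay":0,"az":0.12,"dx":0,"dy":0,"dz":0,"gripper":100},{"ax":0,"ay":0,"az":0,"dx":0,"dy":0,"dz":0,"gripper":100}]'
python3 - <<'E'
from h import *
plan([0.5425,0.0957,0.165],-40)
E
```

```text
time: 2.5
position: [0.545, 0.0983, 0.2899]
tool_rot: [0.615, 0.789, -0.0, -0.0]
ft_force: [-0.5, 0.2, -1.0]
grip_width: 0.0873
time: 3.3
position: [0.5433, 0.0989, 0.2901]
tool_rot: [0.905, 0.425, -0.0, -0.0]
ft_force: [-0.1, 0.3, -0.2]
grip_width: 0.0868
t 3.3 pos [0.5433 0.0989 0.2901] tooly yaw -39.7 tilt [-0.001  0.    -1.   ] q [-0.022  0.355  1.531  0.     1.256  0.67 ] F [-0.1  0.3 -0.2] w 0.0868
shift tool mm [ -2.9   1.5 125.1]
az rad (now->goal) 0.005
```

```bash
python3 -m inch '[{"ax":0,"ay":0,"az":0,"dx":-3,"dy":1.5,"dz":20,"gripper":100},{"ax":0,"ay":0,"az":0,"dx":0,"dy":0,"dz":30,"gripper":100},{"ax":0,"ay":0,"az":0,"dx":0,"dy":0,"dz":30,"gripper":100},{"ax":0,"ay":0,"az":0,"dx":0,"dy":0,"dz":30,"gripper":100},{"ax":0,"ay":0,"az":0,"dx":0,"dy":0,"dz":15,"gripper":100},{"ax":0,"ay":0,"az":0,"dx":0,"dy":0,"dz":0,"gripper":100},{"ax":0,"ay":0,"az":0,"dx":0,"dy":0,"dz":0,"gripper":100}]'
python3 - <<'E'
from h import *
from rig import optics
o=plan([0.5425,0.0957,0.118],-40)
for n in("side",):
    c=optics.camera(n); np.savez(f"pics/{n}1.npz",**c)
    cv2.imwrite(f"pics/{n}1.png",cv2.resize(c["img"][180:420,220:500],(784,672))[:600,:,::-1])
E
```

```text
time: 4.0
position: [0.5431, 0.0956, 0.1656]
tool_rot: [0.905, 0.426, -0.0, -0.0]
ft_force: [-0.4, 0.3, 1.2]
grip_width: 0.0868
t 4.0 pos [0.5431 0.0956 0.1656] tooly yaw -39.6 tilt [-2.e-04  0.e+00 -1.e+00] q [-0.028  0.505  1.676  0.     0.962  0.663] F [-0.4  0.3  1.2] w 0.0868
shift tool mm [-0.3 -0.5 47.6]
az rad (now->goal) 0.007
```

View pics/side1.png

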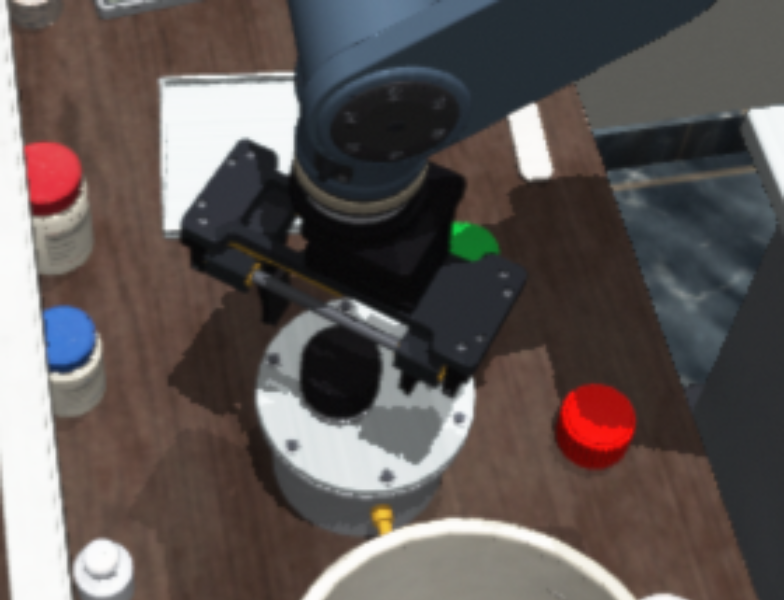

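The side view shows the open fingers straddling the black cap (340,370) and clear of the pail and jars. Descending and closing.

```bash
python3 -m inch '[{"ax":0,"ay":0,"az":0,"dx":0,"dy":0,"dz":12,"gripper":100},{"ax":0,"ay":0,"az":0,"dx":0,"dy":0,"dz":14,"gripper":100},{"ax":0,"ay":0,"az":0,"dx":0,"dy":0,"dz":12,"gripper":100},{"ax":0,"ay":0,"az":0,"dx":0,"dy":0,"dz":8,"gripper":100},{"ax":0,"ay":0,"az":0,"dx":0,"dy":0,"dz":1.5,"gripper":100},{"ax":0,"ay":0,"az":0,"dx":0,"dy":0,"dz":0,"gripper":100}]' 50
python3 -m inch '[{"ax":0,"ay":0,"az":0,"dx":0,"dy":0,"dz":0,"gripper":65},{"ax":0,"ay":0,"az":0,"dx":0,"dy":0,"dz":0,"gripper":58},{"ax":0,"ay":0,"az":0,"dx":0,"dy":0,"dz":0,"gripper":40},{"ax":0,"ay":0,"az":0,"dx":0,"dy":0,"dz":0,"gripper":20},{"ax":0,"ay":0,"az":0,"dx":0,"dy":0,"dz":0,"gripper":0},{"ax":0,"ay":0,"az":0,"dx":0,"dy":0,"dz":0,"gripper":0},{"ax":0,"ay":0,"az":0,"dx":0,"dy":0,"dz":0,"gripper":0},{"ax":0,"ay":0,"az":0,"dx":0,"dy":0,"dz":0,"gripper":0}]' 50
```

```text
time: 4.65
position: [0.5429, 0.0956, 0.1178]
tool_rot: [0.905, 0.425, -0.0, -0.0]
ft_force: [-0.3, -0.4, -0.1]
grip_width: 0.0869
time: 5.45
position: [0.543, 0.0956, 0.1182]
tool_rot: [0.905, 0.425, 0.0, 0.0]
ft_force: [-0.5, -0.7, 1.4]
grip_width: 0.0512
```

```bash
python3 -m inch '[{"ax":0,"ay":0,"az":-0.05,"dx":0,"dy":0,"dz":-0.1,"gripper":0},{"ax":0,"ay":0,"az":-0.1,"dx":0,"dy":0,"dz":-0.3,"gripper":0},{"ax":0,"ay":0,"az":-0.1,"dx":0,"dy":0,"dz":-0.3,"gripper":0},{"ax":0,"ay":0,"az":-0.1,"dx":0,"dy":0,"dz":-0.3,"gripper":0},{"ax":0,"ay":0,"az":-0.1,"dx":0,"dy":0,"dz":-0.3,"gripper":0},{"ax":0,"ay":0,"az":-0.1,"dx":0,"dy":0,"dz":-0.3,"gripper":0}]' 55
python3 - <<'E'
from h import *
o=plan([0.543,0.0956,0.118],40); print(o["moment"])
E
```

```text
time: 6.05
position: [0.543, 0.0955, 0.1196]
tool_rot: [0.754, 0.656, 0.0, 0.0]
ft_force: [0.0, 0.2, 0.2]
grip_width: 0.0513
t 6.05 pos [0.543  0.0955 0.1196] tooly yaw -8.0 tilt [ 1.e-04 -1.e-04 -1.e+00] q [-0.028  0.574  1.712 -0.     0.855  0.111] F [0.  0.2 0.2] w 0.0513
shift tool mm [ 0.1 -0.   1.6]
az rad (now->goal) -0.837
[-0.11342904 -0.02113464 -0.00340379]
```

```bash
python3 -m inch '[{"ax":0,"ay":0,"az":-0.1,"dx":0,"dy":0,"dz":-0.3,"gripper":0},{"ax":0,"ay":0,"az":-0.1,"dx":0,"dy":0,"dz":-0.4,"gripper":0},{"ax":0,"ay":0,"az":-0.1,"dx":0,"dy":0,"dz":-0.3,"gripper":0},{"ax":0,"ay":0,"az":-0.1,"dx":0,"dy":0,"dz":-0.4,"gripper":0},{"ax":0,"ay":0,"az":-0.1,"dx":0,"dy":0,"dz":-0.3,"gripper":0},{"ax":0,"ay":0,"az":-0.1,"dx":0,"dy":0,"dz":-0.4,"gripper":0},{"ax":0,"ay":0,"az":-0.1,"dx":0,"dy":0,"dz":-0.3,"gripper":0},{"ax":0,"ay":0,"az":-0.1,"dx":0,"dy":0,"dz":-0.3,"gripper":0}]' 55
python3 -m inch '[{"ax":0,"ay":0,"az":-0.1,"dx":0,"dy":0,"dz":-0.2,"gripper":0},{"ax":0,"ay":0,"az":0,"dx":0,"dy":0,"dz":0,"gripper":0},{"ax":0,"ay":0,"az":0,"dx":0,"dy":0,"dz":-2,"gripper":0},{"ax":0,"ay":0,"az":0,"dx":0,"dy":0,"dz":-2,"gripper":0}]' 55
python3 - <<'E'
from h import *
o=plan([0.543,0.0956,0.118],40); print(o["moment"])
E
```

```text
time: 6.85
position: [0.5429, 0.0956, 0.1232]
tool_rot: [0.44, 0.898, 0.0, 0.0]
ft_force: [-2.1, 0.0, 7.6]
grip_width: 0.0513
time: 7.25
position: [0.5426, 0.0956, 0.1264]
tool_rot: [0.396, 0.918, -0.0, -0.0]
ft_force: [0.2, -0.1, -0.7]
grip_width: 0.0514
t 7.25 pos [0.5426 0.0956 0.1264] tooly yaw 43.4 tilt [-6.e-04  0.e+00 -1.e+00] q [-0.028  0.563  1.708  0.     0.871 -0.785] F [ 0.2 -0.1 -0.7] w 0.0514
shift tool mm [-0.3  0.2  8.4]
az rad (now->goal) 0.059
[-0.082798   -0.02663378  0.03879086]
```

The upward pull leaves only about −0.7 N on the wrist, close to the cap's weight, so it seems free. Lifting straight up.

```bash
python3 -m inch '[{"ax":0,"ay":0,"az":0,"dx":0,"dy":0,"dz":-4,"gripper":0},{"ax":0,"ay":0,"az":0,"dx":0,"dy":0,"dz":-8,"gripper":0},{"ax":0,"ay":0,"az":0,"dx":0,"dy":0,"dz":-10,"gripper":0},{"ax":0,"ay":0,"az":0,"dx":0,"dy":0,"dz":-10,"gripper":0},{"ax":0,"ay":0,"az":0,"dx":0,"dy":0,"dz":-10,"gripper":0},{"ax":0,"ay":0,"az":0,"dx":0,"dy":0,"dz":-10,"gripper":0},{"ax":0,"ay":0,"az":0,"dx":0,"dy":0,"dz":-10,"gripper":0},{"ax":0,"ay":0,"az":0,"dx":0,"dy":0,"dz":0,"gripper":0}]' 55
python3 - <<'E'
from h import *
from rig import optics
o=plan([0.542,-0.1735,0.19])
for n in("side",):
    c=optics.camera(n); np.savez(f"pics/{n}2.npz",**c)
    cv2.imwrite(f"pics/{n}2.png",cv2.resize(c["img"][180:420,220:500],(784,672))[:600,:,::-1])
E
```

```text
time: 8.05
position: [0.5441, 0.0956, 0.1904]
tool_rot: [0.396, 0.918, 0.001, 0.002]
ft_force: [0.2, -0.3, -1.3]
grip_width: 0.0514
t 8.05 pos [0.5441 0.0956 0.1904] tooly yaw 43.4 tilt [ 3.7e-03 -1.0e-04 -1.0e+00] q [-0.028  0.47   1.653 -0.     1.015 -0.785] F [ 0.2 -0.3 -1.3] w 0.0514
shift tool mm [-194.2 -186.3    0.4]
```

View pics/side2.png

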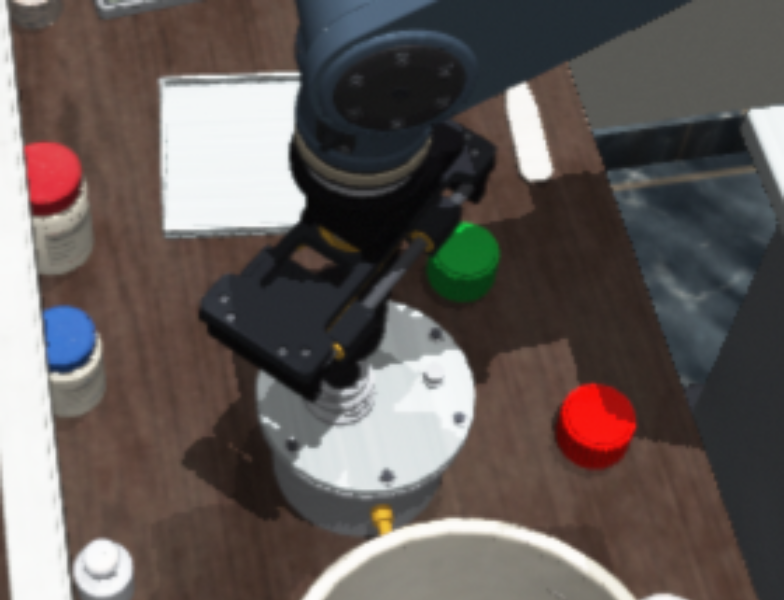

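The picture shows the bare threaded neck at (340,395) and the cap held between the fingers. Moving to the tray.

```bash
python3 -m inch '[{"ax":0,"ay":0,"az":0,"dx":-10,"dy":-10,"dz":0,"gripper":0},{"ax":0,"ay":0,"az":0,"dx":-20,"dy":-19,"dz":0,"gripper":0},{"ax":0,"ay":0,"az":0,"dx":-24,"dy":-23,"dz":0,"gripper":0},{"ax":0,"ay":0,"az":0,"dx":-24,"dy":-23,"dz":0,"gripper":0},{"ax":0,"ay":0,"az":0,"dx":-24,"dy":-23,"dz":0,"gripper":0},{"ax":0,"ay":0,"az":0,"dx":-24,"dy":-23,"dz":0,"gripper":0},{"ax":0,"ay":0,"az":0,"dx":-24,"dy":-23,"dz":0,"gripper":0},{"ax":0,"ay":0,"az":0,"dx":-20,"dy":-19,"dz":0,"gripper":0}]' 55
python3 -m inch '[{"ax":0,"ay":0,"az":0,"dx":-16,"dy":-15,"dz":0,"gripper":0},{"ax":0,"ay":0,"az":0,"dx":-8,"dy":-8,"dz":0,"gripper":0},{"ax":0,"ay":0,"az":0,"dx":0,"dy":0,"dz":20,"gripper":0},{"ax":0,"ay":0,"az":0,"dx":0,"dy":0,"dz":30,"gripper":0},{"ax":0,"ay":0,"az":0,"dx":0,"dy":0,"dz":30,"gripper":0},{"ax":0,"ay":0,"az":0,"dx":0,"dy":0,"dz":30,"gripper":0},{"ax":0,"ay":0,"az":0,"dx":0,"dy":0,"dz":30,"gripper":0},{"ax":0,"ay":0,"az":0,"dx":0,"dy":0,"dz":10,"gripper":0}]' 55
python3 - <<'E'
from h import *
from rig import optics
o=plan([0.542,-0.1735,0.008])
for n in("side",):
    c=optics.camera(n); np.savez(f"pics/{n}3.npz",**c)
    cv2.imwrite(f"pics/{n}3.png",cv2.resize(c["img"][120:330,190:470],(784,588))[:,:,::-1])
o=plan([0.542,-0.1735,0.008])
E
```

```text
time: 8.9
position: [0.5402, -0.1426, 0.1878]
tool_rot: [0.396, 0.918, -0.0, -0.001]
ft_force: [-0.4, -0.0, -0.8]
grip_width: 0.0513
time: 9.7
position: [0.5385, -0.1719, 0.0355]
tool_rot: [0.396, 0.918, 0.0, -0.003]
ft_force: [-0.7, -0.2, -0.5]
grip_width: 0.0514
t 9.7 pos [ 0.5385 -0.1719  0.0355] tooly yaw 43.4 tilt [-0.006   0.0033 -1.    ] q [-0.507  0.726  1.713  0.     0.709 -1.264] F [-0.7 -0.2 -0.5] w 0.0514
shift tool mm [-3.8  1.5 27.4]
t 9.75 pos [ 0.5386 -0.172   0.0353] tooly yaw 43.4 tilt [-0.0059  0.0033 -1.    ] q [-0.507  0.727  1.713  0.     0.709 -1.264] F [-0.1  1.  -1.5] w 0.0511
shift tool mm [-3.6  1.5 27.3]
```

View pics/side3.png

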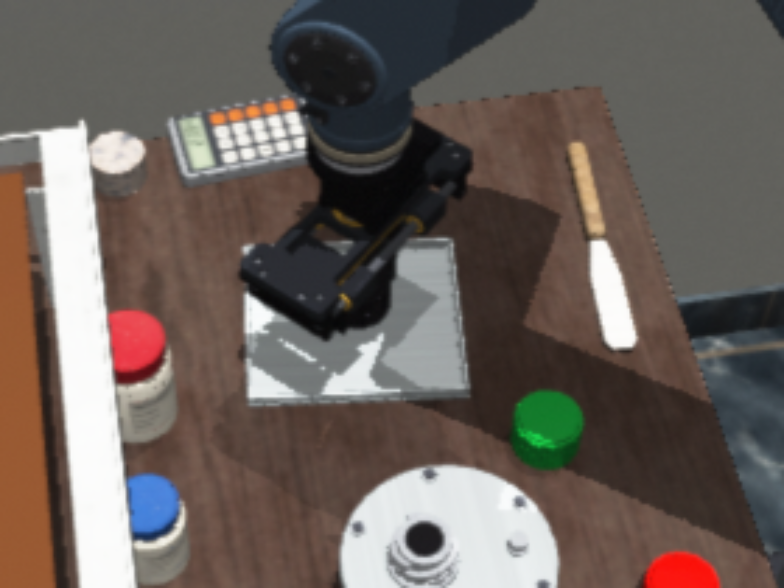

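The cap (370,300 in the crop) is over the middle of the tray. Lowering, then feeling for the floor.

```bash
python3 -m inch '[{"ax":0,"ay":0,"az":0,"dx":-2,"dy":1,"dz":6,"gripper":0},{"ax":0,"ay":0,"az":0,"dx":0,"dy":0,"dz":6,"gripper":0},{"ax":0,"ay":0,"az":0,"dx":0,"dy":0,"dz":5,"gripper":0},{"ax":0,"ay":0,"az":0,"dx":0,"dy":0,"dz":3,"gripper":0},{"ax":0,"ay":0,"az":0,"dx":0,"dy":0,"dz":0,"gripper":0},{"ax":0,"ay":0,"az":0,"dx":0,"dy":0,"dz":0,"gripper":0}]' 55
python3 -m inch '[{"ax":0,"ay":0,"az":0,"dx":0,"dy":0,"dz":1,"gripper":0},{"ax":0,"ay":0,"az":0,"dx":0,"dy":0,"dz":1,"gripper":0},{"ax":0,"ay":0,"az":0,"dx":0,"dy":0,"dz":0,"gripper":0}]' 55
```

```text
time: 10.35
position: [0.5432, -0.174, 0.0189]
tool_rot: [0.396, 0.918, -0.0, 0.0]
ft_force: [-0.7, -0.2, -1.1]
grip_width: 0.0515
time: 10.65
position: [0.543, -0.1739, 0.0165]
tool_rot: [0.396, 0.918, -0.0, -0.0]
ft_force: [-0.2, -0.6, -0.8]
grip_width: 0.0513
```

```bash
python3 -m inch '[{"ax":0,"ay":0,"az":0,"dx":0,"dy":0,"dz":2,"gripper":0},{"ax":0,"ay":0,"az":0,"dx":0,"dy":0,"dz":2,"gripper":0},{"ax":0,"ay":0,"az":0,"dx":0,"dy":0,"dz":1,"gripper":0},{"ax":0,"ay":0,"az":0,"dx":0,"dy":0,"dz":0,"gripper":0}]' 55
python3 -m inch '[{"ax":0,"ay":0,"az":0,"dx":0,"dy":0,"dz":1,"gripper":0},{"ax":0,"ay":0,"az":0,"dx":0,"dy":0,"dz":0,"gripper":0}]' 55
python3 -m inch '[{"ax":0,"ay":0,"az":0,"dx":0,"dy":0,"dz":1,"gripper":0},{"ax":0,"ay":0,"az":0,"dx":0,"dy":0,"dz":0,"gripper":0}]' 55
```

```text
time: 11.05
position: [0.5428, -0.1738, 0.0113]
tool_rot: [0.396, 0.918, 0.0, -0.0]
ft_force: [-0.1, -0.4, -0.5]
grip_width: 0.0514
time: 11.25
position: [0.543, -0.1739, 0.0104]
tool_rot: [0.396, 0.918, -0.0, -0.0]
ft_force: [0.4, 0.0, -0.9]
grip_width: 0.0512
time: 11.45
position: [0.543, -0.1739, 0.0095]
tool_rot: [0.396, 0.918, 0.0, -0.0]
ft_force: [0.6, -0.6, -1.3]
grip_width: 0.0511
```

```bash
for i in 1; do python3 -m inch '[{"ax":0,"ay":0,"az":0,"dx":0,"dy":0,"dz":1,"gripper":0},{"ax":0,"ay":0,"az":0,"dx":0,"dy":0,"dz":0,"gripper":0}]' 55; done
python3 -m inch '[{"ax":0,"ay":0,"az":0,"dx":0,"dy":0,"dz":0.7,"gripper":0},{"ax":0,"ay":0,"az":0,"dx":0,"dy":0,"dz":0,"gripper":0}]' 55
python3 -m inch '[{"ax":0,"ay":0,"az":0,"dx":0,"dy":0,"dz":0.7,"gripper":0},{"ax":0,"ay":0,"az":0,"dx":0,"dy":0,"dz":0,"gripper":0}]' 55
```

```text
time: 11.65
position: [0.543, -0.1739, 0.0085]
tool_rot: [0.396, 0.918, 0.0, -0.0]
ft_force: [0.5, 0.1, -0.7]
grip_width: 0.051
time: 11.85
position: [0.543, -0.1739, 0.0078]
tool_rot: [0.396, 0.918, 0.0, -0.0]
ft_force: [0.3, 0.9, -1.3]
grip_width: 0.051
time: 12.05
position: [0.5431, -0.1739, 0.0072]
tool_rot: [0.396, 0.918, -0.0, 0.0]
ft_force: [0.1, -0.0, -0.3]
grip_width: 0.0511
```

```bash

python3 -m inch '[{"ax":0,"ay":0,"az":0,"dx":0,"dy":0,"dz":0.5,"gripper":0},{"ax":0,"ay":0,"az":0,"dx":0,"dy":0,"dz":0,"gripper":0}]' 55
python3 -m inch '[{"ax":0,"ay":0,"az":0,"dx":0,"dy":0,"dz":0.5,"gripper":0},{"ax":0,"ay":0,"az":0,"dx":0,"dy":0,"dz":0,"gripper":0}]' 55
```

```text
time: 12.25
position: [0.5431, -0.1739, 0.0072]
tool_rot: [0.396, 0.918, -0.0, 0.0]
ft_force: [-1.3, 0.8, 3.8]
grip_width: 0.0513
time: 12.45
position: [0.5431, -0.1739, 0.0072]
tool_rot: [0.396, 0.918, -0.0, 0.0]
ft_force: [-2.4, 1.2, 9.0]
grip_width: 0.0513
```

Contact: the wrist force rises to 9 N at TCP z = 7.2 mm. Easing off and opening.

```bash

python3 -m inch '[{"ax":0,"ay":0,"az":0,"dx":0,"dy":0,"dz":-0.7,"gripper":0},{"ax":0,"ay":0,"az":0,"dx":0,"dy":0,"dz":0,"gripper":60},{"ax":0,"ay":0,"az":0,"dx":0,"dy":0,"dz":0,"gripper":64},{"ax":0,"ay":0,"az":0,"dx":0,"dy":0,"dz":0,"gripper":70},{"ax":0,"ay":0,"az":0,"dx":0,"dy":0,"dz":0,"gripper":80},{"ax":0,"ay":0,"az":0,"dx":0,"dy":0,"dz":0,"gripper":85},{"ax":0,"ay":0,"az":0,"dx":0,"dy":0,"dz":0,"gripper":85},{"ax":0,"ay":0,"az":0,"dx":0,"dy":0,"dz":0,"gripper":85}]' 20
python3 - <<'E'
from h import *
o=plan([0.542,-0.1735,0.2])
E
```

```text
time: 13.25
position: [0.543, -0.1739, 0.0067]
tool_rot: [0.396, 0.918, 0.0, -0.0]
ft_force: [0.5, -0.1, 0.5]
grip_width: 0.073
t 13.25 pos [ 0.543  -0.1739  0.0067] tooly yaw 43.4 tilt [-1.e-04  1.e-04 -1.e+00] q [-0.506  0.778  1.713  0.     0.651 -1.263] F [ 0.5 -0.1  0.5] w 0.073
shift tool mm [   1.    -0.4 -193.3]
```

```bash

python3 -m inch '[{"ax":0,"ay":0,"az":0,"dx":0,"dy":0,"dz":-4,"gripper":85},{"ax":0,"ay":0,"az":0,"dx":0,"dy":0,"dz":-10,"gripper":85},{"ax":0,"ay":0,"az":0,"dx":0,"dy":0,"dz":-20,"gripper":85},{"ax":0,"ay":0,"az":0,"dx":0,"dy":0,"dz":-30,"gripper":85},{"ax":0,"ay":0,"az":0,"dx":0,"dy":0,"dz":-40,"gripper":85},{"ax":0,"ay":0,"az":0,"dx":0,"dy":0,"dz":-40,"gripper":85},{"ax":0,"ay":0,"az":0,"dx":0,"dy":0,"dz":-40,"gripper":85},{"ax":0,"ay":0,"az":0,"dx":0,"dy":0,"dz":-20,"gripper":85}]'
python3 -m inch '[{"ax":0,"ay":0,"az":0,"dx":30,"dy":-30,"dz":0,"gripper":85},{"ax":0,"ay":0,"az":0,"dx":30,"dy":-30,"dz":0,"gripper":85},{"ax":0,"ay":0,"az":0,"dx":30,"dy":-30,"dz":0,"gripper":85},{"ax":0,"ay":0,"az":0,"dx":10,"dy":-10,"dz":0,"gripper":85},{"ax":0,"ay":0,"az":0,"dx":0,"dy":0,"dz":0,"gripper":85}]'
python3 - <<'E'
from h import *
from rig import optics
o=plan([0.542,-0.1735,0.2])
for n in("side","top"):
    c=optics.camera(n); np.savez(f"pics/{n}4.npz",**c)
    cv2.imwrite(f"pics/{n}4.png",c["img"][:,:,::-1])
E
```

```text
time: 14.05
position: [0.5445, -0.1746, 0.2157]
tool_rot: [0.396, 0.918, -0.0, 0.004]
ft_force: [0.1, -0.0, -0.4]
grip_width: 0.074
time: 14.55
position: [0.4, -0.1694, 0.2116]
tool_rot: [0.397, 0.918, 0.0, -0.0]
ft_force: [-0.3, -0.6, 0.2]
grip_width: 0.0742
t 14.55 pos [ 0.4    -0.1694  0.2116] tooly yaw 43.3 tilt [-0.e+00  1.e-04 -1.e+00] q [-0.659  0.289  1.902  0.     0.95  -1.414] F [-0.3 -0.6  0.2] w 0.0742
shift tool mm [-100.3  100.5   11.6]
```

View pics/side4.png

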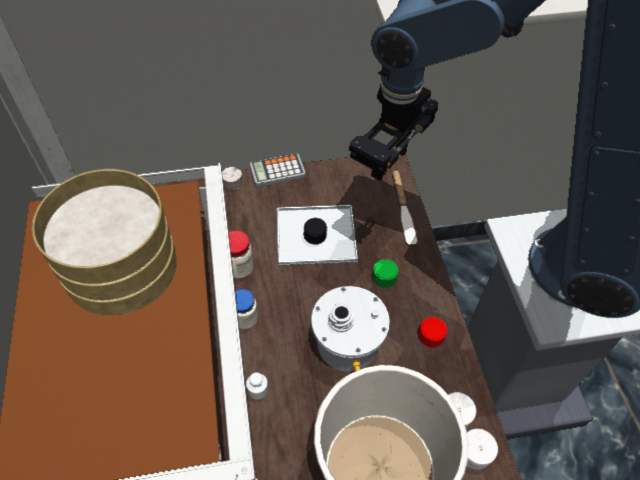

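View pics/top4.png

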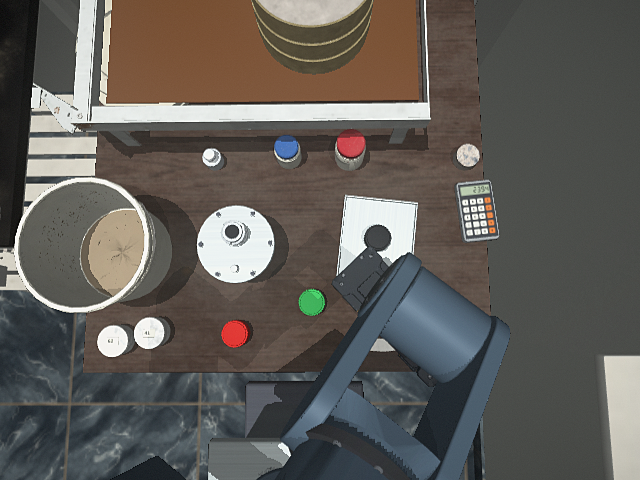

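Side view: the cap stands upright at (316,231) in the middle of the tray, the neck is bare at (341,315), and the jars are unmoved at (238,250) and (244,308). The top view agrees, with the cap at (377,237). One numeric check before handing in.

```bash
python3 - <<'E'
from h import *
from rig import robot
for n,(u,v) in dict(side=(315,226),top=(377,236)).items():
    W=cloud(load(f"pics/{n}4.npz")); x=W[v,u]
    m=(abs(W[...,2]-x[2])<.007)&(np.hypot(W[...,0]-x[0],W[...,1]-x[1])<.04)
    P=W[m]; A=np.c_[P[:,:2],np.ones(len(P))]; co=np.linalg.lstsq(A,P[:,2],rcond=None)[0]
    print(n,P.mean(0).round(4),np.median(P[:,2]).round(4),"slope",co[:2].round(3),m.sum())
robot.hand_in()
E
```

```text
side [ 0.5443 -0.1701  0.0361] 0.0362 slope [-0.016  0.002] 369
top [ 0.5423 -0.1737  0.037 ] 0.0371 slope [ 0.007 -0.011] 527
the job is handed in; nothing more can be done
```

I unscrewed the black filler cap and set it down upright in the tray, then handed the job in at about 14.7 s on the robot's clock. No verdict is reported.

- **Unscrewing:** I gripped the cap across its diameter and turned it about 83° anticlockwise while raising it about 5 mm. It then pulled up freely, and I lifted it straight off the neck.
- **Setting down:** I carried it to the middle of the tray and lowered it until the wrist felt the floor, at about 9 N. I eased off, opened the fingers and backed the arm well clear.

**Last checks:**
- **Cap position:** both cameras put the cap's top at 36–37 mm above the rack, as expected for a 34 mm cap on a 3 mm floor. It is within about 3 mm of the tray's centre.
- **Cap level:** the fitted tilt is about 1° or less.
- **Jars and look-alikes:** the jars and both coloured look-alikes looked unmoved in the pictures; I did not measure them.
- **Disagreement:** the two cameras differ by 2–4 mm in the horizontal plane, about the size of the calibration error. No check failed.

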